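# Sight the drilling marker through the swivel mirror

## Task

Raise the clear chip guard of the drilling fixture fully by its yellow handle, because its scratched panel blurs the setup camera's picture, and leave it up. Then turn the blue knob of the spring-return swivel mirror until the camera sees the orange marker on the curved workpiece, that is, until the green spot of the camera's aiming light rests on the orange disc, and finish while still holding the knob steady at that angle. Leave the marker, the glue bottle, the screwdriver and the wood offcut where they are.

Things in the scene. Friction and masses are not known exactly. Their poses are not given: they have to be found in the camera images.
- guard (a joint): height in m by which the chip guard is raised: 0 is down, 0.080 is fully up (stop). It slides straight up between two aluminium posts; lifting takes 5 to 8 N, and friction keeps it at any height where it is left.
- guard_handle (a point): centre of the guard's yellow handle, a block 70 mm long (x), 16 mm thick (y) and 28 mm high (z), on the top edge of the 4 mm thick, 160 mm wide clear panel. Its axes are those of the fixture (z up); it lies 129 mm above the table when the guard is down. Best pinched across its thickness from above. The guard posts stand 88 mm either side of it and are 200 mm high above the table.
- mirror: swivel mirror, 60 mm wide and 50 mm high, turning about an upright axis through its face. Origin on that axis at table height, z up; +x is the mirror's normal, out of its reflecting face, whose centre is 70 mm above the table. A weak spring (0.1 N m per rad) brings it back to its rest stop when let go; from there it turns anticlockwise seen from above (about +z), by at most 0.92 rad. The axis is 140 mm from the middle of the guard.
- knob (a point): centre of the blue bar knob on top of the mirror, on the mirror's axis, 155 mm above the table: 60 mm long along the mirror's normal (its x), 14 mm thick (y), 30 mm high (z), with a white mark on top at the end to which the mirror faces. It turns rigidly with the mirror. Free below it for 40 mm but for a shaft of 12 mm diameter.
- lens (a point): front of the lens of the fixed black camera, 70 mm above the table, 220 mm from the mirror's axis, looking at the mirror's centre from beyond the guard. The camera's top is 92 mm above the table.
- spot (a point): centre of the bright green light spot (with a thin upright green line) which the camera's aiming light, reflected by the mirror, casts towards the curved workpiece: what is there is in the middle of the camera's picture. 70 mm above the table, always 215 mm from the mirror's axis; it travels anticlockwise round that axis by twice the angle of the mirror. It has no substance.
- marker (a point): centre of the face of the orange marker disc, 44 mm in diameter, 70 mm above the table, 215 mm from the mirror's axis, facing the mirror; an orange tab shows above it on the top edge of the curved wooden workpiece (top 100 mm above the table). Clipped at a different place along the workpiece each time, always 25 to 86 degrees anticlockwise of the spot at rest, seen from the mirror's axis.
- glue_mid (a point): bystander: middle of the glue bottle, 52 mm in diameter, 130 mm high, upright on the table beside the fixture.
- driver_grip (a point): bystander: handle of the screwdriver lying on the table.
- offcut_mid (a point): bystander: middle of the wood offcut, 90 x 45 x 22 mm, on the table.

How it is judged (in metres and radians):
On the way, in this order (a step that is already met when the one before it is completed fails the run):
1. the guard is raised fully (at least 68 of 80 mm) (value of joint guard above 0.068 m), for 0.2 s.
2. with the guard up, the fingers hold the knob so that the spot rests on the marker (centres within 24 mm) for half a second (value of joint guard above 0.068 m and distance between spot and marker below 0.024 m and contact force between the fingers and mirror above 0.3 N and angular speed of mirror below 0.15 rad/s), for 0.5 s.
At the end, for the whole second after the job is handed in: The guard stays up (at least 68 of 80 mm), the fingers still hold the mirror's knob (over 0.3 N), the mirror is still (under 0.15 rad/s) and the green spot's centre is within 24 mm of the marker's centre (all of step 2); the arm keeps its last pose, push and grip.
It fails at once if the glue bottle is moved more than 30 mm (distance of glue_mid from where it was at the start of the episode above 0.03 m).
It fails at once if the screwdriver is moved more than 30 mm (distance of driver_grip from where it was at the start of the episode above 0.03 m).
It fails at once if the wood offcut is moved more than 30 mm (distance of offcut_mid from where it was at the start of the episode above 0.03 m).
It fails at once if the marker is moved more than 10 mm (distance of marker from where it was at the start of the episode above 0.01 m).
It also fails if it takes over 48 s, if anything falls off the work surface, if the arm or the gripper's body presses on something with over 40 N, if the wrist force passes 120 N, or if a joint passes its speed limit or range.

## Robot

A 6-joint arm with a two-finger parallel gripper is mounted at the origin on the work surface. World frame = base frame: x ahead of the robot, y to its left, z up, the work surface at z = 0. Lengths are in m, angles in degrees, forces in N, time in s.
With the tool pointing down it reaches from about 0.325 to 0.775 m from the base axis. Payload 5.5 kg.
Tool frame: the origin (TCP) lies on the centre line of the jaws, within the pads' length; the fingertips stand 19 mm ahead of it and the grasp point (between the pads) is the TCP (manip.tip_reach is the distance from the TCP to the fingertips, in m); z points along the fingers, y is the direction in which the jaws open and shut (so a half turn about z gives the same grasp; the last joint's range is limited). The gripper opens to 85 mm and grips with 20 to 120 N. Pads are 22 mm wide; open, the fingers measure 114 mm over their backs; the gripper's body (76 mm by 85 mm) begins 54 mm behind the grasp point. The pads swing forward as they close: fully open they stand 13 mm farther back than shut.
Start: joints at [62.871, 5.22, 70.514, -0, 104.267, -3.249], TCP at [0.243, 0.549, 0.25] pointing down, gripper open.
Joint ranges: [-164.24, 164.24], [-49.07, 125.15], [9.68, 141.18], [-86.29, 266.29], [3.28, 154.24], [-151.56, 151.56]. Speed limits (degrees/s): [147.25, 147.25, 172.46, 180, 180, 180].

## Interface

Orientations are given as a 3x3 rotation matrix whose columns are the frame's x, y, z axes.
In Python, from rig import manip gives the robot as it stands.
- The arm moves only by the shell command python3 -m crank 'ROWS' [FORCE]. ROWS is JSON, a list of rows, each an object with "delta_pos": the shift along the tool's x, y, z in cm, a list of three; "spin": the turn about the tool's z in rad; "hand": the opening, from -1 (shut) to 1 (fully open). In form: [{"delta_pos": [tx, ty, tz], "spin": spin, "hand": hand}, ...]. A call has 1 to 20 rows; each row is the pose to reach, as a shift and turn from the pose measured when the call began, along the tool's axes at that moment; what a row does not reach only later rows make up. A row lasts 1/10 s, in which the tool goes at most 50 mm and 8.59 degrees, less where a joint would pass 70% of its speed; a pose out of reach is approached as far as the arm can. A call with a gripper value outside its range is refused whole. The fingers move at their own pace and stop on an object; FORCE is the grip in N (left out, the last holds). Time passes only in rows, so rows that repeat a pose let the fingers close. It gives the time, the measured TCP pose, the force and the opening at its end, in the units of the state.
- manip.state(): the state, without advancing time (a new reading comes with each control period).
- manip.grab_frame(name): name is "scene" or "top"; returns a dict with "pixels" (400x640x3 uint8, red, green, blue), "fx", "fy", "cx", "cy" (pixels), "dist" ([k1, k2, p1, p2, k3] as OpenCV has them; the pictures are not rectified), "rvec" (rotation vector, rad) and "tvec" (3), from world to camera coordinates, as OpenCV has them. Camera axes: x right, y down, z forward; pixel columns grow to the right and rows downward; lengths in m; the calibration is good to about 2 mm. A picture is of the moment at which its call begins. There is no depth.
- manip.job_done(): hands the job in, once; it reports no verdict.
The state is a dict: "time": time; "joint_positions": joint angles; "qvel": joint speeds; "joint_torque": joint torques, N m; "tcp_pos": TCP position; "tool_rot": TCP orientation; "contact_force": force on the tool from outside, world axes, zero at the start; "wrist_torque": the same for the moment, N m; "opening": finger opening in m.
Only numpy, scipy, OpenCV 4.12 (cv2) and the standard library are available. Lean on these libraries where they do the work, as an engineer would, in place of code of your own. Each camera call takes 0.05 s, during which the arm holds its last target. There are 200 camera calls.

## Working session

There is one attempt and no reset: what is moved stays moved. The work goes in short steps, Python scripts to look and compute and a shell command to move; the robot and the scene stay as the last step left them, time stands still between calls to the robot, and variables do not carry over. Pictures are saved under pics/ and viewed, about 8 in all and at most 12, crops included, and the job is handed in when it is done.

```bash
mkdir -p pics; ls
cat > h.py <<'E'
import numpy as np, cv2
from rig import manip
def grab(n):
    f=manip.grab_frame(n); f["K"]=np.array([[f["fx"],0,f["cx"]],[0,f["fy"],f["cy"]],[0,0,1.]]); f["R"]=cv2.Rodrigues(np.array(f["rvec"],float))[0]; return f
def ray(f,uv):
    p=cv2.undistortPoints(np.array(uv,float).reshape(-1,1,2),f["K"],np.array(f["dist"],float)).reshape(-1,2)
    d=np.c_[p,np.ones(len(p))]@f["R"]; c=-f["R"].T@np.array(f["tvec"],float).ravel(); return c,d
def onz(f,uv,z):
    c,d=ray(f,uv); return c+d*((z-c[2])/d[:,2])[:,None]
def save(f,name,box=None,s=1):
    im=f["pixels"][:,:,::-1]
    if box: im=im[box[1]:box[3],box[0]:box[2]]
    cv2.imwrite("pics/"+name,cv2.resize(im,None,fx=s,fy=s,interpolation=cv2.INTER_CUBIC))
def proj(f,P): return cv2.projectPoints(np.array(P,float).reshape(-1,1,3),np.array(f["rvec"],float),np.array(f["tvec"],float),f["K"],np.array(f["dist"],float))[0].reshape(-1,2)
def blobs(f,lo,hi,amin=15):
    m=cv2.inRange(cv2.cvtColor(f["pixels"],cv2.COLOR_RGB2HSV),lo,hi)
    n,l,s,c=cv2.connectedComponentsWithStats(m)
    return m,[(s[i].tolist(),c[i].round(1).tolist()) for i in range(1,n) if s[i,4]>=amin]
E
python3 - <<'E'
from h import *
for n in("scene","top"):
    f=grab(n); save(f,n+"0.png"); print(n,ray(f,[[320,200]]))
    for k,lo,hi in(("yel",(22,120,100),(35,255,255)),("blue",(100,120,60),(130,255,255)),("green",(45,120,100),(85,255,255)),("org",(5,150,120),(18,255,255))):
        print(k,blobs(f,lo,hi)[1])
print(manip.state())
E
```

```text
pics
scene (array([ 1.14739676, -0.1750033 ,  0.74556295]), array([[-0.69141153,  0.07448316, -0.71865125]]))
yel [([388, 190, 12, 41, 280], [394.1, 210.3])]
blue [([460, 0, 45, 27, 999], [481.8, 11.8]), ([562, 0, 17, 18, 200], [570.0, 6.5]), ([604, 4, 19, 26, 271], [613.3, 17.8]), ([307, 190, 25, 7, 122], [318.5, 193.0]), ([310, 303, 54, 23, 699], [336.0, 313.9]), ([610, 324, 30, 45, 731], [626.5, 349.4])]
green [([514, 39, 59, 66, 626], [544.0, 74.7]), ([413, 191, 14, 24, 73], [417.6, 200.5])]
org [([27, 38, 34, 83, 302], [42.4, 79.7]), ([0, 53, 14, 29, 81], [5.5, 67.1]), ([433, 65, 21, 6, 58], [442.7, 67.9]), ([1, 68, 28, 51, 127], [14.2, 92.2]), ([86, 71, 14, 3, 21], [92.3, 71.9]), ([419, 76, 42, 4, 83], [438.0, 77.4]), ([128, 79, 10, 4, 15], [133.1, 81.1]), ([122, 86, 48, 7, 122], [144.9, 88.5]), ([417, 93, 45, 8, 207], [438.5, 96.7]), ([479, 93, 58, 4, 117], [507.4, 94.3]), ([0, 98, 34, 59, 443], [18.3, 132.2]), ([573, 101, 48, 56, 79], [596.9, 128.6]), ([92, 105, 20, 3, 33], [101.4, 105.9]), ([64, 104, 118, 10, 436], [130.1, 109.3]), ([46, 113, 7, 15, 28], [49.0, 120.6]), ([40
[... 5030 characters left out ...]
35474e-03,
        1.04266850e+02, -3.25101979e+00]), 'qvel': array([ 0.03462615, -0.16795726, -0.12812051, -0.02788097,  0.07648841,
        0.02380868]), 'joint_torque': array([ 2.83012145e-03, -4.60217893e+01, -4.19217467e+01, -1.27849398e-05,
        1.06585101e-02, -1.90363932e-05]), 'tcp_pos': array([0.24281469, 0.54843767, 0.24925214]), 'tool_rot': array([[-9.14403182e-01,  4.04803924e-01, -7.76948107e-04],
       [ 4.04804664e-01,  9.14401790e-01, -1.59665739e-03],
       [ 6.41095618e-05, -1.77450082e-03, -9.99998424e-01]]), 'contact_force': array([-0.10049602,  0.59589481, -0.48778556]), 'wrist_torque': array([-0.01184327,  0.00017939,  0.01157873]), 'opening': 0.08523274850303715}
```

View pics/scene0.png

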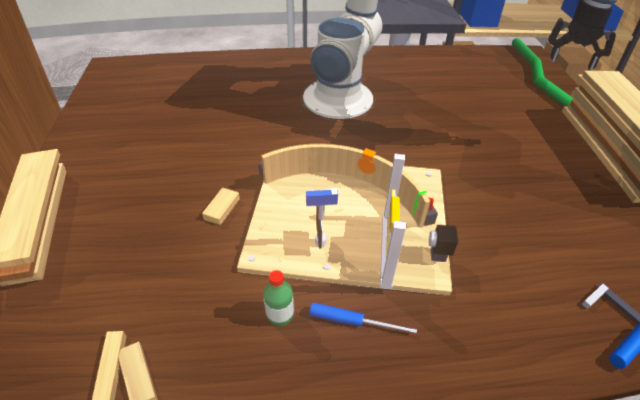

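View pics/top0.png

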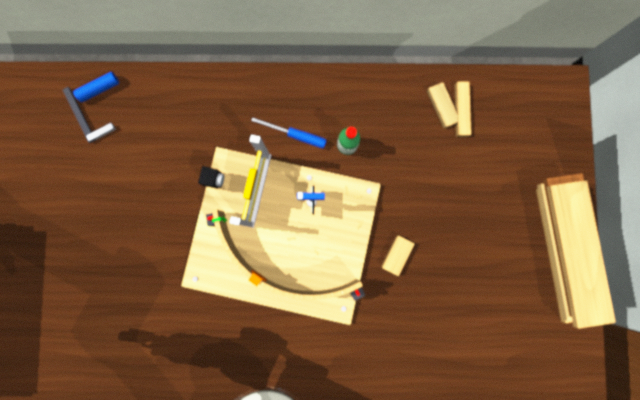

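The scene view shows the guard with its yellow handle near (394,210), the knob at (320,196), the marker tab at (367,155), the spot at (418,200), and the glue bottle and screwdriver in front. In the top view they are the handle at (251,182), knob (313,196), tab (256,279) and spot (219,219). Next I'll measure them.

```bash
cat > meas.py <<'E'
from h import *
t=grab("top"); s=grab("scene")
def sub(f,box,lo,hi):
    m,_=blobs(f,lo,hi); k=np.zeros_like(m); x0,y0,x1,y1=box; k[y0:y1,x0:x1]=m[y0:y1,x0:x1]
    c=max(cv2.findContours(k,cv2.RETR_EXTERNAL,cv2.CHAIN_APPROX_NONE)[0],key=cv2.contourArea)
    return np.array([[cv2.moments(k,True)['m10'],cv2.moments(k,True)['m01']]])/cv2.moments(k,True)['m00'],cv2.minAreaRect(c),int((k>0).sum())
def tri(a,b):
    (c1,d1),(c2,d2)=ray(t,a),ray(s,b); d1=d1[0]/np.linalg.norm(d1);d2=d2[0]/np.linalg.norm(d2)
    x=np.linalg.lstsq(np.c_[d1,-d2],c2-c1,rcond=None)[0]; p,q=c1+x[0]*d1,c2+x[1]*d2
    return ((p+q)/2).round(4),np.linalg.norm(p-q).round(4)
E
python3 - <<'E'
from meas import *
Y=((22,110,90),(36,255,255));B=((98,100,50),(130,255,255));G=((45,120,90),(85,255,255));O=((6,200,190),(16,255,255))
for n,tb,sb,c,z in(("handle",(235,145,275,215),(380,185,405,235),Y,.14),("knob",(298,188,330,205),(300,185,345,207),B,.17),("spot",(205,205,230,228),(405,185,430,222),G,.07),("tab",(247,270,268,288),(355,145,380,176),O,.1)):
    a=sub(t,tb,*c); b=sub(s,sb,*c); print(n,a,b,"z:",onz(t,a[0],z).round(4),onz(s,b[0],z).round(4),"tri",*tri(a[0],b[0]))
    bx=cv2.boxPoints(a[1]); print(onz(t,bx,z).round(4).tolist())
save(t,"t1.png",(185,120,385,300),3.3); save(s,"s1.png",(240,140,460,300),3.5)
E
```

```text
handle (array([[250.76893939, 182.66477273]]), ((249.44610595703125, 181.86630249023438), (9.854902267456055, 66.4367904663086), 13.5704345703125), 528) (array([[393.66555184, 211.26755853]]), ((393.0, 210.5), (41.0, 12.0), 90.0), 299) z: [[0.6041 0.0241 0.14  ]] [[0.6049 0.0236 0.14  ]] tri [0.6042 0.024  0.1393] 0.0004
[[0.5363, 0.0535, 0.14], [0.6816, 0.0219, 0.14], [0.6765, 0.0004, 0.14], [0.5313, 0.0322, 0.14]]
knob (array([[313.21621622, 195.93918919]]), ((313.5, 196.0), (21.0, 8.0), 0.0), 148) (array([[321.33206107, 195.38931298]]), ((321.5, 196.0), (12.0, 29.0), 90.0), 262) z: [[ 0.5719 -0.1153  0.17  ]] [[ 0.5821 -0.1118  0.17  ]] tri [ 0.5731 -0.113   0.161 ] 0.0044
[[0.563, -0.0934, 0.17], [0.5803, -0.0933, 0.17], [0.5805, -0.1384, 0.17], [0.5633, -0.1384, 0.17]]
spot (array([[218.95918367, 218.97959184]]), ((218.5, 218.5), (13.0, 5.0), 0.0), 49) (array([[417.65277778, 200.27777778]]), ((417.07696533203125, 201.11538696289062), (6.4498066902160645, 26.419395446777344), 29.744882583618164), 72) z: [[0.5265 0.1098 0.07  ]] [[0.5145 0.1056 0.07  ]] tri [0.5254 0.1038 0.0818] 0.0061
[[0.5216, 0.1263, 0.07], [0.5335, 0.1266, 0.07], [0.5337, 0.0956, 0.07], [0.5218, 0.0953, 0.07]]
tab (array([[258.2, 276.4]]), ((258.0000305175781, 276.0000305175781), (9.899495124816895, 1.4142134189605713), 45.0), 10) (array([[369.25      , 155.07142857]]), ((370.0000305175781, 160.50001525878906), (4.949747085571289, 0.7071067094802856), 45.0), 28) z: [[0.3945 0.0096 0.1   ]] [[0.3928 0.0171 0.1   ]] tri [0.3951 0.0129 0.1019] 0.0071
[[0.4021, 0.0193, 0.1], [0.4044, 0.0171, 0.1], [0.3886, 0.0009, 0.1], [0.3864, 0.0031, 0.1]]
```

View pics/t1.png

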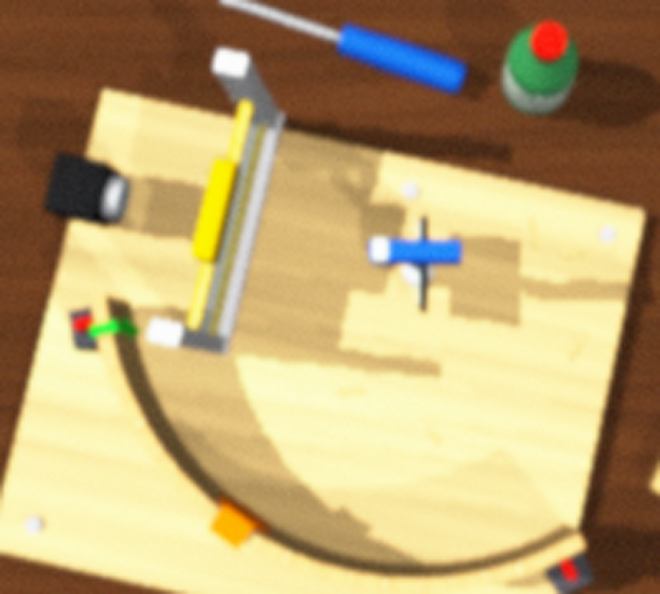

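View pics/s1.png

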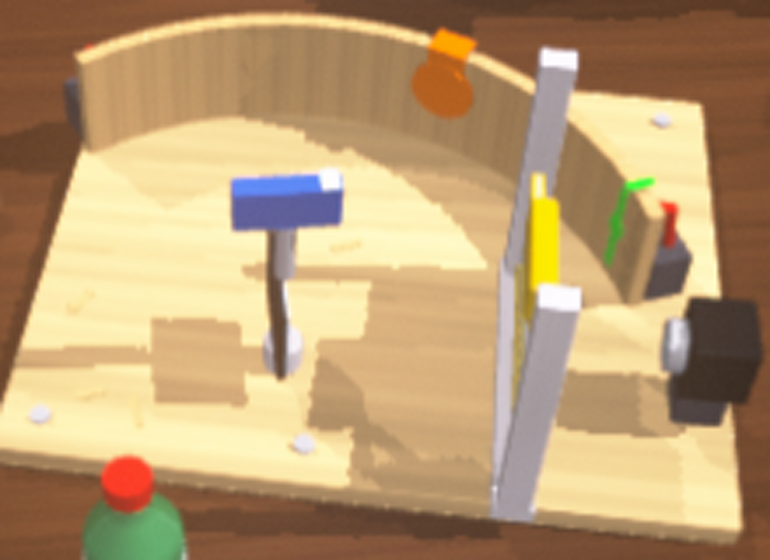

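The handle axis is at −12.3°, centred near (0.603, 0.0245). The knob axis is near (0.573, −0.113), which agrees with the given 140 mm. The marker bears about 145° from the mirror's axis and the spot about 102.5°. I'll move above the handle first.

```bash
python3 -m crank '[{"delta_pos":[-54.1,-33.3,0],"spin":-0.2,"hand":1},{"delta_pos":[-54.1,-33.3,0],"spin":-0.2,"hand":1},{"delta_pos":[-54.1,-33.3,0],"spin":-0.2,"hand":1},{"delta_pos":[-54.1,-33.3,0],"spin":-0.2,"hand":1},{"delta_pos":[-54.1,-33.3,0],"spin":-0.2,"hand":1},{"delta_pos":[-54.1,-33.3,0],"spin":-0.2,"hand":1},{"delta_pos":[-54.1,-33.3,0],"spin":-0.2,"hand":1},{"delta_pos":[-54.1,-33.3,0],"spin":-0.2,"hand":1},{"delta_pos":[-54.1,-33.3,0],"spin":-0.2,"hand":1},{"delta_pos":[-54.1,-33.3,0],"spin":-0.2,"hand":1},{"delta_pos":[-54.1,-33.3,0],"spin":-0.2,"hand":1},{"delta_pos":[-54.1,-33.3,0],"spin":-0.2,"hand":1},{"delta_pos":[-54.1,-33.3,0],"spin":-0.2,"hand":1},{"delta_pos":[-54.1,-33.3,0],"spin":-0.2,"hand":1},{"delta_pos":[-54.1,-33.3,0],"spin":-0.2,"hand":1},{"delta_pos":[-54.1,-33.3,0],"spin":-0.2,"hand":1},{"delta_pos":[-54.1,-33.3,0],"spin":-0.2,"hand":1},{"delta_pos":[-54.1,-33.3,0],"spin":-0.2,"hand":1}]' 40
cat > st.py <<'E'
from h import *
s=manip.state(); R=np.array(s["tool_rot"])
print(s["time"],np.round(s["tcp_pos"],4),"y-ang",np.degrees(np.arctan2(R[1,1],R[0,1])).round(2),"F",np.round(s["contact_force"],2),"op",round(s["opening"],4),np.round(s["joint_positions"],1))
def delta(P,yang=None):
    d=R.T@(np.array(P)-s["tcp_pos"]); print("delta cm",(d*100).round(2), "spin",None if yang is None else -np.radians(yang-np.degrees(np.arctan2(R[1,1],R[0,1]))).round(3))
E
python3 - <<'E'
from st import *
delta([.603,.0245,.131],77.7)
E
```

```text
time: 2.0
tcp_pos: [0.6023, 0.0262, 0.2504]
tool_rot: [[-0.977, 0.213, 0.0], [0.213, 0.977, -0.001], [-0.0, -0.001, -1.0]]
contact_force: [0.0, 0.5, 0.0]
opening: 0.0853
2.0 [0.6023 0.0262 0.2504] y-ang 77.68 F [0.   0.52 0.  ] op 0.0853 [-7.000e-01  5.700e+00  7.000e+01 -1.000e-01  1.043e+02 -7.840e+01]
delta cm [-0.1  -0.14 11.94] spin -0.0
```

```bash
python3 -m crank '[{"delta_pos":[-0.1,-0.15,4],"spin":0,"hand":1},{"delta_pos":[-0.1,-0.15,8],"spin":0,"hand":1},{"delta_pos":[-0.1,-0.15,10],"spin":0,"hand":1},{"delta_pos":[-0.1,-0.15,11.8],"spin":0,"hand":1},{"delta_pos":[-0.1,-0.15,11.8],"spin":0,"hand":1},{"delta_pos":[-0.1,-0.15,11.8],"spin":0,"hand":1},{"delta_pos":[-0.1,-0.15,11.8],"spin":0,"hand":-1},{"delta_pos":[-0.1,-0.15,11.8],"spin":0,"hand":-1},{"delta_pos":[-0.1,-0.15,11.8],"spin":0,"hand":-1},{"delta_pos":[-0.1,-0.15,11.8],"spin":0,"hand":-1},{"delta_pos":[-0.1,-0.15,11.8],"spin":0,"hand":-1},{"delta_pos":[-0.1,-0.15,11.8],"spin":0,"hand":-1},{"delta_pos":[-0.1,-0.15,11.8],"spin":0,"hand":-1},{"delta_pos":[-0.1,-0.15,11.8],"spin":0,"hand":-1},{"delta_pos":[-0.1,-0.15,11.8],"spin":0,"hand":-1},{"delta_pos":[-0.1,-0.15,11.8],"spin":0,"hand":-1}]' 40
```

```text
time: 3.6
tcp_pos: [0.6041, 0.0285, 0.1331]
tool_rot: [[-0.978, 0.21, 0.004], [0.21, 0.978, 0.006], [-0.002, 0.006, -1.0]]
contact_force: [5.2, 14.6, 0.6]
opening: 0.0154
```

```bash
python3 -m crank '[{"delta_pos":[0,0,-1],"spin":0,"hand":-1},{"delta_pos":[0,0,-2],"spin":0,"hand":-1},{"delta_pos":[0,0,-3],"spin":0,"hand":-1},{"delta_pos":[0,0,-4],"spin":0,"hand":-1},{"delta_pos":[0,0,-5],"spin":0,"hand":-1},{"delta_pos":[0,0,-6],"spin":0,"hand":-1},{"delta_pos":[0,0,-7],"spin":0,"hand":-1},{"delta_pos":[0,0,-7.6],"spin":0,"hand":-1},{"delta_pos":[0,0,-8],"spin":0,"hand":-1},{"delta_pos":[0,0,-8],"spin":0,"hand":-1},{"delta_pos":[0,0,-8],"spin":0,"hand":-1},{"delta_pos":[0,0,-8],"spin":0,"hand":-1}]'
```

```text
time: 4.8
tcp_pos: [0.6041, 0.0286, 0.2117]
tool_rot: [[-0.978, 0.21, 0.003], [0.21, 0.978, 0.007], [-0.001, 0.007, -1.0]]
contact_force: [5.8, 3.3, -8.7]
opening: 0.0154
```

```bash
python3 -m crank '[{"delta_pos":[0,0,0],"spin":0,"hand":0.4},{"delta_pos":[0,0,0],"spin":0,"hand":0.4},{"delta_pos":[0,0,0],"spin":0,"hand":0.4},{"delta_pos":[0,0,0],"spin":0,"hand":0.4},{"delta_pos":[0,0,0],"spin":0,"hand":0.4},{"delta_pos":[0,0,-3],"spin":0,"hand":0.4},{"delta_pos":[0,0,-6],"spin":0,"hand":0.4},{"delta_pos":[0,0,-8],"spin":0,"hand":0.4},{"delta_pos":[0,0,-8],"spin":0,"hand":0.4},{"delta_pos":[0,0,-8],"spin":0,"hand":0.4}]'
python3 - <<'E'
from meas import *
Y=((22,110,90),(36,255,255));B=((98,100,50),(130,255,255));O=((4,170,120),(16,255,255))
save(t,"t2.png",(185,120,385,300),3); save(s,"s2.png",(240,120,460,300),3)
print("handle scene",sub(s,(375,150,420,240),*Y)[:2])
for z in (.137,.209): print(proj(s,[[.604,.028,z]]))
# knob centre via both views, white+blue
W=((0,0,150),(180,70,255))
# knob side: red region of top
for b in ((290,185,330,206),): 
    print("blue",sub(t,b,*B)[1]); print("white",blobs(t,*W)[1])
# marker disc/tab in scene
print("mk",[q for q in blobs(s,*O)[1] if 350<q[1][0]<385 and 140<q[1][1]<180])
from st import *
E
```

```text
time: 5.8
tcp_pos: [0.604, 0.028, 0.2915]
tool_rot: [[-0.978, 0.21, 0.003], [0.21, 0.978, 0.007], [-0.002, 0.007, -1.0]]
contact_force: [-0.4, 0.2, -0.4]
opening: 0.0594
handle scene (array([[400.82306163, 188.86282306]]), ((399.5975341796875, 190.6219482421875), (11.705741882324219, 58.97044372558594), 6.340191841125488))
[[395.62654238 211.86103982]]
[[401.25328819 184.45949478]]
blue ((313.0, 196.0), (8.0, 20.0), 90.0)
white [([448, 7, 6, 10, 18], [450.4, 11.8]), ([16, 10, 9, 6, 20], [20.0, 12.4]), ([456, 11, 9, 7, 26], [460.2, 14.3]), ([428, 15, 13, 8, 33], [433.5, 18.4]), ([30, 20, 8, 6, 16], [33.6, 22.2]), ([590, 54, 50, 277, 6211], [623.5, 154.8]), ([86, 73, 39, 84, 1440], [107.8, 115.3]), ([118, 74, 110, 85, 7877], [172.9, 115.3]), ([252, 118, 36, 14, 113], [268.6, 124.4]), ([249, 134, 12, 10, 87], [254.6, 138.5]), ([338, 141, 5, 8, 20], [339.5, 144.8]), ([259, 157, 11, 7, 68], [263.9, 160.1]), ([175, 160, 27, 5, 91], [188.1, 161.5]), ([190, 169, 10, 5, 19], [194.0, 171.1]), ([123, 173, 20, 55, 879], [132.5, 199.7]), ([218, 174, 19, 56, 901], [226.6, 201.2]), ([307, 175, 5, 5, 19], [308.8, 177.2]), ([246, 180, 19, 47, 478], [254.5, 200.9]), ([366, 187, 7, 7, 36], [368.8, 190.3]), ([296, 191, 9, 10, 61], [299.2, 195.1]), ([307, 200, 5, 12, 30], [309.5, 204.3]), ([197, 213, 19, 21, 153], [204.3, 225.4]), ([237, 217, 4, 7, 22], [238.4, 219.8]), ([259, 230, 78, 19, 474], [289.4, 239.8]), ([117, 233, 116, 167, 11966], [177.7, 328.1]), ([277, 247, 38, 10, 83], [297.7, 251.7]), ([268, 250, 10, 4, 23], [272.3, 251.3]), ([317, 255, 13, 4, 23], [322.7, 256.4]), ([345, 256, 17, 5, 26], [352.8, 258.1]), ([341, 305, 6, 7, 34], [343.5, 308.3]), ([241, 391, 50, 9, 319], [265.5, 395.9])]
mk [([363, 148, 14, 7, 21], [369.9, 150.1]), ([358, 153, 17, 21, 253], [366.2, 163.8])]
5.9 [0.6035 0.028  0.2897] y-ang 77.87 F [0.25 0.07 0.61] op 0.06 [ -0.8   6.6  65.1   0.4 108.4 -78.5]
```

View pics/s2.png

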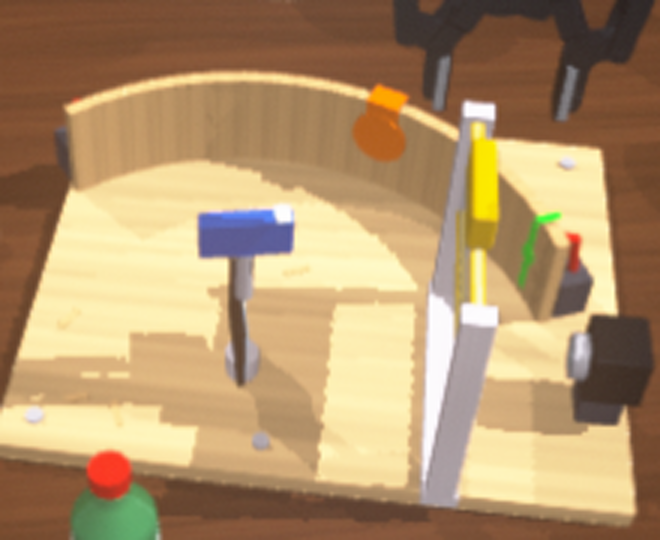

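View pics/t2.png

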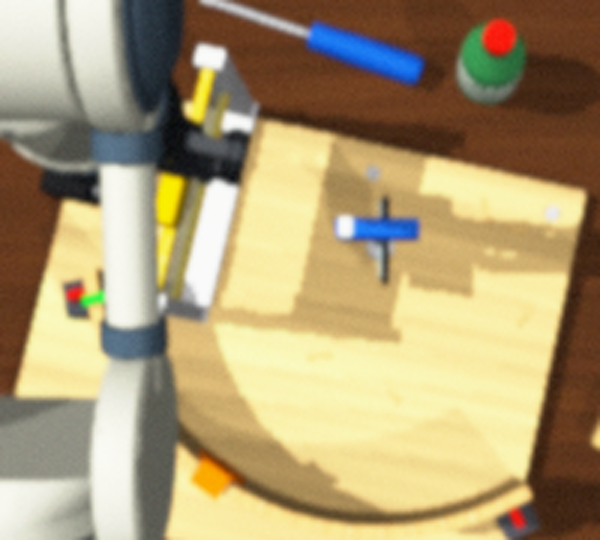

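The guard is up: the handle is at scene (401,189), which matches z≈0.209, and it stays there. The marker disc is now at scene (366.7,164.3), and the knob is at top (310,195.5). Next I'll work out the move to the knob and the mirror angle needed.

Run:
```python
from st import *
s0=s;t=grab("top");f=grab("scene")
k=onz(t,[[310,195.5]],.17)[0];print("knob",k)
A=np.array([.573,-.109,0])
for n,p in(("disc scene",onz(f,[[366.7,164.3]],.07)),("tab top",onz(t,[[256.5,278.5]],.106)),("spot top",onz(t,[[219,219]],.07)),("lens",onz(t,[[219.8,179.1]],.07))):
    d=p[0]-A; print(n,p[0].round(4),np.hypot(d[0],d[1]).round(4),np.degrees(np.arctan2(d[1],d[0])).round(1))
delta([.573,-.109,.25],-1)
```

```text
5.9 [0.6035 0.028  0.2897] y-ang 77.87 F [0.25 0.07 0.61] op 0.06 [ -0.8   6.6  65.1   0.4 108.4 -78.5]
knob [ 0.57279819 -0.10836469  0.17      ]
disc scene [0.3903 0.0143 0.07  ] 0.2204 146.0
tab top [0.3903 0.0125 0.106 ] 0.2194 146.4
spot top [0.5265 0.1097 0.07  ] 0.2236 102.0
lens [0.6224 0.1104 0.07  ] 0.2249 77.3
delta cm [  0.1  -14.07   3.87] spin 1.377
```

```bash
python3 -m crank '[{"delta_pos":[0.1,-14,0],"spin":1.38,"hand":0.4},{"delta_pos":[0.1,-14,0],"spin":1.38,"hand":0.4},{"delta_pos":[0.1,-14,0],"spin":1.38,"hand":0.4},{"delta_pos":[0.1,-14,0],"spin":1.38,"hand":0.4},{"delta_pos":[0.1,-14,0],"spin":1.38,"hand":0.4},{"delta_pos":[0.1,-14,0],"spin":1.38,"hand":0.4},{"delta_pos":[0.1,-14,0],"spin":1.38,"hand":0.4},{"delta_pos":[0.1,-14,0],"spin":1.38,"hand":0.4},{"delta_pos":[0.1,-14,0],"spin":1.38,"hand":0.4},{"delta_pos":[0.1,-14,0],"spin":1.38,"hand":0.4},{"delta_pos":[0.1,-14,0],"spin":1.38,"hand":0.4},{"delta_pos":[0.1,-14,0],"spin":1.38,"hand":0.4},{"delta_pos":[0.1,-14,0],"spin":1.38,"hand":0.4}]'
python3 - <<'E'
from st import *
delta([.573,-.1085,.157],-1)
E
```

```text
time: 7.3
tcp_pos: [0.573, -0.1086, 0.2883]
tool_rot: [[0.02, 1.0, -0.001], [1.0, -0.02, 0.007], [0.007, -0.001, -1.0]]
contact_force: [0.5, 0.5, -0.2]
opening: 0.06
7.3 [ 0.573  -0.1086  0.2883] y-ang -1.15 F [ 0.47  0.48 -0.21] op 0.06 [-14.3   3.4  68.6   0.4 108.2 -13. ]
delta cm [-9.000e-02  1.000e-02  1.313e+01] spin -0.003
```

```bash
python3 -m crank '[{"delta_pos":[-0.1,0,4],"spin":0,"hand":0.4},{"delta_pos":[-0.1,0,8],"spin":0,"hand":0.4},{"delta_pos":[-0.1,0,11],"spin":0,"hand":0.4},{"delta_pos":[-0.1,0,13.1],"spin":0,"hand":0.4},{"delta_pos":[-0.1,0,13.1],"spin":0,"hand":0.4},{"delta_pos":[-0.1,0,13.1],"spin":0,"hand":0.4},{"delta_pos":[-0.1,0,13.1],"spin":0,"hand":-1},{"delta_pos":[-0.1,0,13.1],"spin":0,"hand":-1},{"delta_pos":[-0.1,0,13.1],"spin":0,"hand":-1},{"delta_pos":[-0.1,0,13.1],"spin":0,"hand":-1},{"delta_pos":[-0.1,0,13.1],"spin":0,"hand":-1},{"delta_pos":[-0.1,0,13.1],"spin":0,"hand":-1},{"delta_pos":[-0.1,0,13.1],"spin":0,"hand":-1},{"delta_pos":[-0.1,0,13.1],"spin":0,"hand":-1},{"delta_pos":[-0.1,0,13.1],"spin":0,"hand":-1}]' 30
python3 - <<'E'
from st import *
E
```

```text
time: 8.8
tcp_pos: [0.5728, -0.1088, 0.1588]
tool_rot: [[0.019, 1.0, -0.0], [1.0, -0.019, 0.006], [0.006, -0.0, -1.0]]
contact_force: [-3.0, 0.6, 6.4]
opening: 0.0137
8.8 [ 0.5728 -0.1088  0.1588] y-ang -1.11 F [-2.98  0.6   6.37] op 0.0137 [-14.3   2.7  82.4   0.4  95.  -13.1]
```

```bash
python3 -m crank '[{"delta_pos":[0,0,0],"spin":-0.06,"hand":-1},{"delta_pos":[0,0,0],"spin":-0.12,"hand":-1},{"delta_pos":[0,0,0],"spin":-0.18,"hand":-1},{"delta_pos":[0,0,0],"spin":-0.24,"hand":-1},{"delta_pos":[0,0,0],"spin":-0.3,"hand":-1},{"delta_pos":[0,0,0],"spin":-0.35,"hand":-1},{"delta_pos":[0,0,0],"spin":-0.4,"hand":-1},{"delta_pos":[0,0,0],"spin":-0.4,"hand":-1},{"delta_pos":[0,0,0],"spin":-0.4,"hand":-1},{"delta_pos":[0,0,0],"spin":-0.4,"hand":-1},{"delta_pos":[0,0,0],"spin":-0.4,"hand":-1}]'
python3 - <<'E'
from st import *
f=grab("scene");t=grab("top"); save(f,"s3.png",(270,120,430,240),4.5); save(t,"t3.png",(185,120,385,300),3)
for n,g in(("s",f),("t",t)):
    for b in [q for q in blobs(g,(45,100,90),(85,255,255),5)[1]]: print(n,b, onz(g,[b[1]],.07).round(4))
E
```

```text
time: 9.9
tcp_pos: [0.5731, -0.1086, 0.1589]
tool_rot: [[-0.371, 0.929, 0.0], [0.929, 0.371, 0.007], [0.006, 0.003, -1.0]]
contact_force: [1.6, 0.8, 0.8]
opening: 0.0134
9.9 [ 0.5731 -0.1086  0.1589] y-ang 21.78 F [1.62 0.85 0.76] op 0.0134 [-14.3   2.7  82.4   0.4  95.  -36. ]
s ([513, 38, 60, 68, 719], [543.0, 74.3]) [[-0.003   0.6539  0.07  ]]
s ([362, 150, 8, 27, 79], [364.4, 163.1]) [[0.3858 0.0096 0.07  ]]
s ([273, 282, 18, 23, 250], [282.4, 294.7]) [[ 0.7255 -0.1931  0.07  ]]
t ([339, 129, 21, 19, 200], [347.8, 139.5]) [[ 0.7214 -0.1975  0.07  ]]
```

View pics/s3.png

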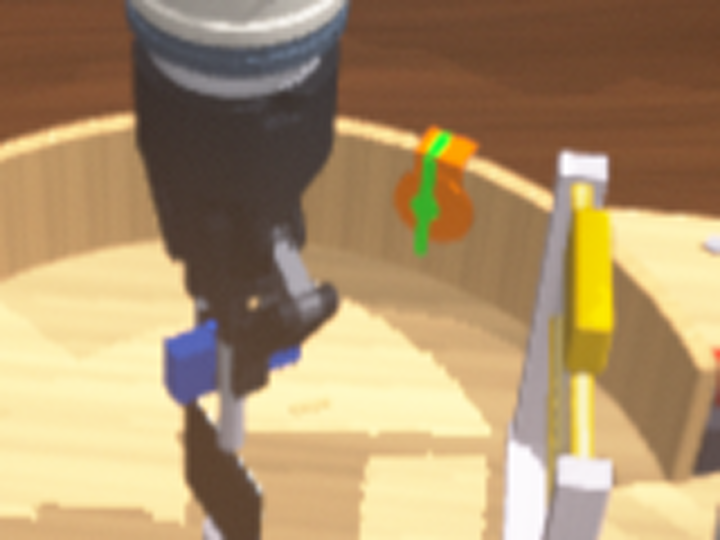

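The green spot is on the orange disc: spot at crop (425,208), disc centre at about (434,202). That is roughly 5 mm past centre. I'll trim it back slightly and hold.

```bash
python3 -m crank '[{"delta_pos":[0,0,0],"spin":0.012,"hand":-1},{"delta_pos":[0,0,0],"spin":0.012,"hand":-1},{"delta_pos":[0,0,0],"spin":0.012,"hand":-1},{"delta_pos":[0,0,0],"spin":0.012,"hand":-1},{"delta_pos":[0,0,0],"spin":0.012,"hand":-1},{"delta_pos":[0,0,0],"spin":0.012,"hand":-1},{"delta_pos":[0,0,0],"spin":0.012,"hand":-1},{"delta_pos":[0,0,0],"spin":0.012,"hand":-1},{"delta_pos":[0,0,0],"spin":0.012,"hand":-1},{"delta_pos":[0,0,0],"spin":0.012,"hand":-1}]'
python3 - <<'E'
from st import *
f=grab("scene"); save(f,"s4.png",(240,120,460,300),3)
for b in blobs(f,(45,100,90),(85,255,255),5)[1]:
    if 330<b[1][0]<400: print(b)
E
```

```text
time: 11.0
tcp_pos: [0.573, -0.1086, 0.1589]
tool_rot: [[-0.36, 0.933, 0.0], [0.933, 0.36, 0.007], [0.006, 0.003, -1.0]]
contact_force: [2.5, 0.7, -0.8]
opening: 0.0133
11.0 [ 0.573  -0.1086  0.1589] y-ang 21.11 F [ 2.46  0.7  -0.83] op 0.0133 [-14.3   2.7  82.4   0.4  95.  -35.4]
([364, 151, 8, 26, 76], [366.4, 164.0])
```

View pics/s4.png

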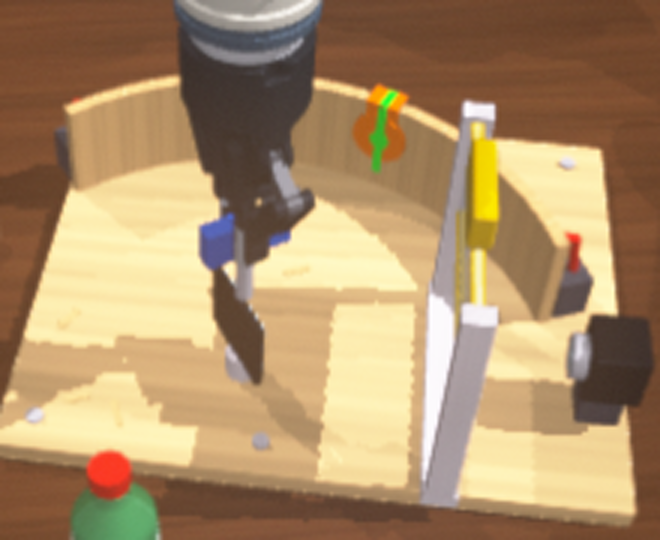

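The spot is now at crop (379,138), centred on the disc at about (380,134). The guard is still up and the knob is held.

```bash
python3 -c "from rig import manip; print(manip.job_done())"
```

```text
the job is handed in; nothing more can be done
None
```

I raised the chip guard about 79 mm by its yellow handle and let it go, and it stayed up. I then gripped the blue knob, turned the mirror about 22° anticlockwise, trimmed back about 0.7°, and handed in at about 11 s still holding it.

**Last checks:**
- **Spot:** in the final picture the green spot sits on the orange disc, within about 3 mm of its centre.
- **Grip:** the fingers are closed on the knob at a 13.3 mm opening with the grip set to 30 N. The contact force itself can't be read directly.
- **Guard:** the final picture shows it still raised.
- **Bystanders:** the glue bottle and marker look unmoved in the pictures. I took no closing measurement of the screwdriver or the offcut, but the arm never went near them.

**Disagreement:** the handle turned out to be about 4 mm further in y than the camera measurement. The first grasp therefore pushed it sideways with about 15 N. I used the corrected position when locating the knob.

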